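# Fetch the sample bottle from under the bench shelf with the reacher

### The arm

A 6-joint arm with a two-finger parallel gripper is mounted at the origin on the work surface. World frame = base frame: x ahead of the robot, y to its left, z up, the work surface at z = 0. Lengths are in m, angles in degrees, forces in N, time in s.
With the tool pointing down it reaches from about 0.4 to 0.825 m from the base axis. Payload 7 kg.
Tool frame: the origin (TCP) lies on the centre line of the jaws, within the pads' length; the fingertips stand 22 mm ahead of it and the grasp point (between the pads) lies 3 mm ahead of it; z points along the fingers, y is the line along which they close (so a half turn about z gives the same grasp; the last joint's range is limited). The gripper opens to 88 mm and grips with 3 to 60 N. Pads are 19 mm wide; open, the fingers measure 130 mm over their backs; the gripper's body (78 mm by 193 mm) begins 47 mm behind the grasp point.
Start: joints at [-60.785, 20.546, 0.682, 0, -70.136, -16.507], TCP at [0.148, -0.658, 0.249] pointing down, gripper open.
Joint ranges: [-176.03, 176.03], [-82.01, 121.73], [-58.28, 71.71], [-173.87, 95.51], [-174.79, -0.11], [-173.66, 173.66]. Speed limits (degrees/s): [136.94, 136.94, 172.46, 180, 180, 180].

### API

Orientations are given as [roll, pitch, yaw] about the fixed x, y, z axes, in that order (R = Rz(yaw) Ry(pitch) Rx(roll)).
In Python, from plant import get_state, cams, r gives the robot as it stands.
- The arm moves only by the tool apply_moves, never from a script. Its argument "targets" is a list of rows, each an object with "dp": the shift along the world's x, y, z in m, a list of three; "yaw": the turn about the world's z in degrees. In form: [{"dp": [x, y, z], "yaw": yaw}, ...]. A call has 1 to 20 rows; each row is the pose to reach, as a shift and turn from the pose commanded when the call began; what a row does not reach only later rows make up. A row lasts 1/12 s, in which the tool goes at most 41.7 mm and 7.16 degrees, less where a joint would pass 70% of its speed; a pose out of reach is approached as far as the arm can. A call with a gripper value outside its range is refused whole. "grip" is the gripper command: -1 is fully open, 1 is shut, values between are in proportion, set as the call begins (left out, the last holds). The fingers move at their own pace and stop on an object; "squeeze" is the grip in N (left out, the last holds). Time passes only in rows, so rows that repeat a pose let the fingers close. It gives the time, the measured TCP pose, the force, the opening and the grip force at its end, in the units of the state.
- get_state(): the state, without advancing time (a new reading comes with each control period).
- cams.capture(name): name is "scene" or "side" or "wrist"; returns a dict with "image" (384x512x3 uint8, red, green, blue), "range_z" (384x512 float32, m along the optical axis (not along the pixel's ray), 0 where there is no reading), "fx", "fy", "cx", "cy" (pixels), "R" (3x3) and "t" (3): a world point X has camera coordinates R X + t; the wrist camera has in their place "T_tool_cam" (4x4, takes a point from camera to tool coordinates, whose origin is the TCP and whose axes are the flange's). Camera axes: x right, y down, z forward; pixel columns grow to the right and rows downward; lengths in m; the calibration is good to about 2 mm. A picture is of the moment at which its call begins: read the wrist's pose just before it.
- r.close_job(): hands the job in; it is judged then, once.
The state is a dict: "time_s": time; "joints": joint angles; "qd": joint speeds; "joint_torque": joint torques, N m; "tcp_pos": TCP position; "eef_rot": TCP orientation; "contact_force": force on the tool from outside, world axes, zero at the start; "moment": the same for the moment, N m; "gripper_width": finger opening in m; "gripper_force": force on a finger pad.
Only numpy, scipy, OpenCV 4.12 (cv2) and the standard library are available. Lean on these libraries where they do the work, as an engineer would, in place of code of your own. Each camera call takes 0.05 s, during which the arm holds its last target. There are 200 camera calls.

### The job

A small square sample bottle has slid under the low clear shelf: fetch it with the reacher. Slip the open jaws round it, squeeze the trigger by feel, firmly enough that it does not slip but no harder (it is thin glass and stands 9 N from each jaw), draw it out from under the shelf and lay it gently on its side on the cork mat, keeping the robot's own gripper off it and not bumping the shelf. Then let the trigger go, put the reacher back flat on the bench clear of the shelf and the mat, and leave everything else as it stands.

Things in the scene. Friction and masses are not known exactly. Their poses are not given: they have to be found in the camera images.
- reacher: Hand reacher, 0.21 kg, lying on its side on the bench and used lying so. x runs along its tube to the jaws, z up; origin on its underside, between grip and trigger. Housing x -32 to 58, y -60 to -30 mm; tube 14 mm across at y -45, z 14 mm; jaw head x 188 to 218 mm, 38 mm wide; all 28 mm thick in z. Black pistol grip reaches sideways to y = 62 mm.
- reacher_grip (a point): Squeezing place, 14 mm above the origin. Behind it the grip's palm rest (y -24 to 56, z 1 to 27 mm), clamped anew each time with its back face at x = -32 to -24 mm; before it the trigger bar, front face at x = 30 mm. Fingers from above squeeze these flat faces along x: 54 to 62 mm apart with the trigger at rest.
- trigger: Grey bar across the tube's direction, y -27 to 37, z 3 to 25 mm in the reacher's frame, 13 mm thick; origin at x 23.5, y 0, z 14. Pulled along -x, travel 18 mm, springs back. Yields from 8 N, 0.5 N more per mm: squeezed with 8 to 10 N it carries the tool with jaws open. Once the pads bear on something, each 4 N more presses each pad 1 N harder; 30 to 42 N in all holds the bottle well.
- reacher_jaws (a point): Point midway between the two jaw pads, at x = 276, y = -45, z = 14 mm in the reacher's frame.
- jaw_left: Jaw on the reacher's +y side: steel arm, rubber pad 24 mm long, z 3 to 25 mm; origin at its pivot (x 210, y -33 mm). At rest the pads stand 72 mm apart, the jaws measure 102 mm over their outsides, tips at x = 287 mm. Both swing in evenly with the trigger: pads 32 mm apart after 10.5 mm of travel (spring then 13 N), nearly shut at 18 mm.
- jaw_right: The other jaw, on the reacher's -y side; pivot at x = 210, y = -57 mm.
- bottle: Square amber glass bottle, paper label, black round cap, lying under the shelf with its neck towards the open front (within 0.3 rad). Square part 32 x 32 x 54 mm, cap 23 mm across, its end 47 mm from the middle of the square part. 0.10 to 0.17 kg. Origin under the middle of the square part, x its long axis, neck at -x. A jaw may press 9 N. Closing pads turn it in line.
- bottle_mid (a point): Middle of the bottle's square part (16 mm above what it lies on).
- shelf: Low clear acrylic shelf fixed to the bench. Origin: centre of its footprint at bench level; x runs inwards from the open front (x = -120 mm) to the back (x = 120 mm). 216 mm wide; deck's underside 58 mm, top 66 mm above the bench; closed side walls leave 200 mm between them; a strip 18 mm high closes the foot of the back.
- mat: Square cork mat fixed to the bench, 170 x 170 x 8 mm; its near edge can lie below the way of the reacher to the shelf; origin: centre of its underside at bench level.
- mate: Bottle of the same make standing upright on the mat near its +x +y corner (55 to 63, 50 to 63 mm), 74 mm tall; origin: centre of its foot. To be left alone.
- jar_shelf: Lidded round glass jar, 64 mm across, 62 mm tall, standing on the shelf's deck at the back; origin: centre of its foot. To be left alone.
- dish_shelf: Two stacked glass dishes, 62 mm across, 29 mm tall, on the shelf's deck at the back; origin: centre of the underside. To be left alone.
- jar_bench: Lidded round glass jar, 64 mm across, 62 mm tall, on the bench; origin: centre of its foot. To be left alone.
- dish_bench: Single glass dish, 62 mm across, 15 mm tall, on the bench; origin: centre of the underside. To be left alone.
- forceps: Steel forceps 145 mm long, 6 mm thick, lying on the bench beyond the shelf; origin at mid length on the underside. To be left alone.

How it is judged:
By the outcome, as a careful person would: the job done as asked, in the order asked, and still so for the second after the job is handed in, with the robot touching nothing.
It also fails if it takes over 64 s, if anything falls off the work surface, if the arm or the gripper's body presses on something with over 40 N, if the wrist force passes 120 N, or if a joint passes its speed limit or range.

## Working session

There is one attempt and no reset: what is moved stays moved. The work goes in short steps, Python scripts to look and compute and a tool call to move; the robot and the scene stay as the last step left them, time stands still between calls to the robot, and variables do not carry over. Pictures are saved under pics/ and viewed, at most 10 in all, crops included, and the job is handed in when it is done.

Besides the shell and the picture viewer there is one more tool, called after "Call:" as name(argument=value, ...), one argument or row to a line, values as JSON. apply_moves: Moves the arm, as the interface text tells. Its arguments: {"type":"object","properties":{"targets":{"type":"array","items":{"type":"object","properties":{"dp":{"type":"array","items":{"type":"number"}},"yaw":{"type":"number"}}}},"grip":{"type":"number"},"squeeze":{"type":"number"}},"required":["targets"]}

```bash
ls; mkdir -p pics
cat > h.py <<'E'
import numpy as np, cv2
from plant import get_state, cams, r
def cap(n,f):
    s=get_state(); c=cams.capture(n)
    cv2.imwrite(f'pics/{f}.png',c['image'][:,:,::-1])
    np.savez(f'{f}.npz',s_p=s['tcp_pos'],s_r=s['eef_rot'],**c); return c
def ray(c,u,v):
    d=np.array([(u-c['cx'])/c['fx'],(v-c['cy'])/c['fy'],1.]); R=c['R'];t=c['t']
    return -R.T@t, R.T@d
def atz(c,u,v,z):
    o,d=ray(c,u,v); return o+d*(z-o[2])/d[2]
def rng(c,u,v):
    o,d=ray(c,u,v); return o+d*c['range_z'][int(v),int(u)]
E
python3 - <<'E'
from h import *
a=cap('scene','scene');b=cap('side','side')
s=get_state();print(s)
im=np.hstack([a['image'],b['image']])
for c in(a,b):print(-c['R'].T@c['t'],c['R'][2])
E
```

```text
pics
{'time_s': 0.1, 'joints': array([-6.07845235e+01,  2.05849119e+01,  6.40447316e-01, -1.66410173e-02,
       -7.01368231e+01, -1.65077848e+01]), 'qd': array([ 0.0869647 , -0.09375367,  0.15903529,  0.0985766 ,  0.0544591 ,
       -0.01351632]), 'joint_torque': array([-1.52602523e-03, -5.84161627e+01,  2.93753922e+01,  7.01563016e+00,
        1.02089092e-02, -5.86964052e-05]), 'tcp_pos': array([ 0.1483792 , -0.65808168,  0.24775794]), 'eef_rot': array([ 1.79917617e+02, -8.09959163e-03, -1.67297968e+02]), 'contact_force': array([0.06630954, 0.24680406, 0.62628215]), 'moment': array([ 0.04141818, -0.02838115,  0.02162422]), 'gripper_force': 0.0, 'gripper_width': 0.08743811116281797}
[1.37177966 0.27664006 0.65711599] [-0.77034975 -0.24697811 -0.58784614]
[0.38168754 0.80030361 0.94950896] [ 0.20300211 -0.63351601 -0.74662414]
```

View pics/scene.png

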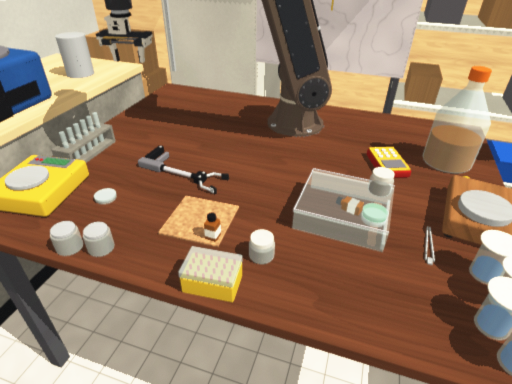

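View pics/side.png

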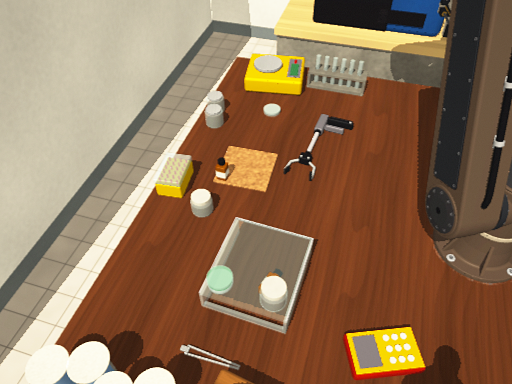

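The two views show the reacher (scene ~150-228,150-190), the mat (200,220), the shelf (345,205) and the bottle under it (353,205). I'll enlarge these regions.

Run:
```python
import cv2,numpy as np
a=cv2.imread('pics/scene.png')[140:260,130:400]
b=cv2.imread('pics/side.png')[105:335,185:365]
cv2.imwrite('pics/ca.png',cv2.resize(a,None,fx=2.96,fy=2.96,interpolation=3))
b=cv2.rotate(b,cv2.ROTATE_90_COUNTERCLOCKWISE)
cv2.imwrite('pics/cb.png',cv2.resize(b,None,fx=3.3,fy=3.3,interpolation=3))
A=cv2.resize(a,(799,355),interpolation=3)
```

```text
(no output)
```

View pics/ca.png

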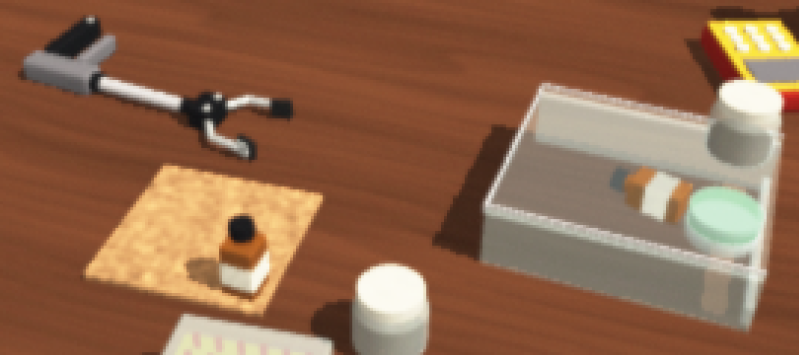

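View pics/cb.png

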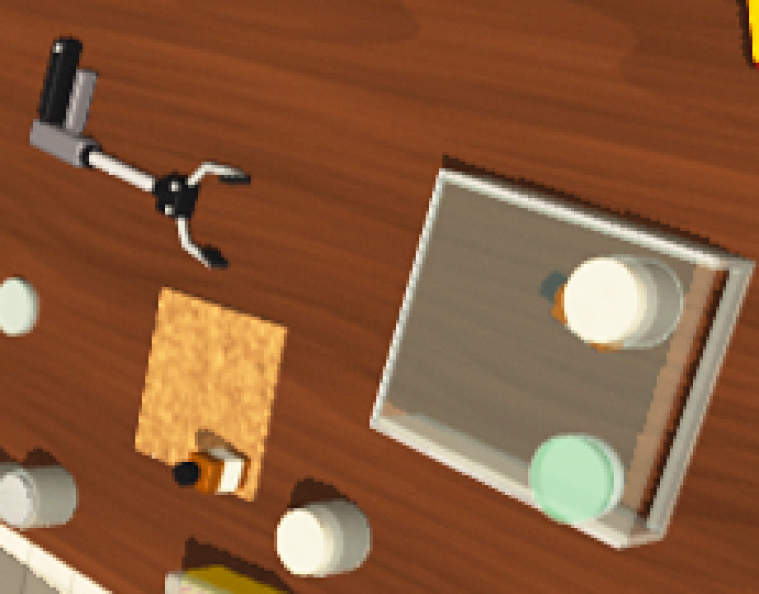

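```bash
cat >> h.py <<'E'
def A(x,y,z): c=np.load('scene.npz'); return atz(c,130+x/2.96,140+y/2.96,z)
def B(x,y,z): c=np.load('side.npz'); return atz(c,364-y/3.3,105+x/3.3,z)
E
python3 - <<'E'
from h import *
np.set_printoptions(precision=4,suppress=True)
for n,f,z,p in [('shelftop',B,.066,[(440,168),(375,428),(752,262),(620,548)]),('shelftop',A,.066,[(545,85),(485,208),(765,270),(780,130)]),
 ('matA',A,.008,[(165,165),(322,197),(263,313),(85,275)]),('matB',B,.008,[(163,288),(288,325),(254,500),(135,447)]),
 ('bottleA',A,.016,[(660,195)]),('capA',A,.016,[(620,180)]),('capB',B,.016,[(551,286)]),
 ('jarshA top',A,.128,[(750,97)]),('B',B,.128,[(607,300)]),
 ('headA',A,.028,[(210,106)]),('headB',B,.028,[(175,195)]),('tubestartA',A,.021,[(98,83)]),('tubestartB',B,.021,[(90,154)]),
 ('tipsB',B,.025,[(248,180),(222,265)]),('tipsA',A,.025,[(292,108),(252,152)]),('gripendA',A,.027,[(92,20)]),('gripendB',B,.027,[(68,42)]),
 ('housA',A,.028,[(25,60)]),('housB',B,.028,[(34,125)]),('mateA',A,.074,[(241,228)]),('mateB',B,.074,[(185,472)])]:
  for q in p: print(n,q,f(*q,z))
E
```

```text
shelftop (440, 168) [0.4319 0.1557 0.066 ]
shelftop (375, 428) [0.6487 0.1526 0.066 ]
shelftop (752, 262) [0.4397 0.4221 0.066 ]
shelftop (620, 548) [0.6585 0.3869 0.066 ]
shelftop (545, 85) [0.4276 0.1592 0.066 ]
shelftop (485, 208) [0.6464 0.148  0.066 ]
shelftop (765, 270) [0.6481 0.3862 0.066 ]
shelftop (780, 130) [0.4305 0.3937 0.066 ]
matA (165, 165) [ 0.6167 -0.1884  0.008 ]
matA (322, 197) [ 0.6121 -0.0197  0.008 ]
matA (263, 313) [ 0.7783 -0.0109  0.008 ]
matA (85, 275) [ 0.7869 -0.179   0.008 ]
matB (163, 288) [ 0.6196 -0.1855  0.008 ]
matB (288, 325) [ 0.6084 -0.0134  0.008 ]
matB (254, 500) [ 0.7786 -0.0078  0.008 ]
matB (135, 447) [ 0.7865 -0.18    0.008 ]
bottleA (660, 195) [0.5081 0.2942 0.016 ]
capA (620, 180) [0.4969 0.2538 0.016 ]
capB (551, 286) [0.501  0.2494 0.016 ]
jarshA top (750, 97) [0.4827 0.354  0.128 ]
B (607, 300) [0.4845 0.3594 0.128 ]
headA (210, 106) [ 0.5299 -0.1779  0.028 ]
headB (175, 195) [ 0.5235 -0.1736  0.028 ]
tubestartA (98, 83) [ 0.5206 -0.3194  0.021 ]
tubestartB (90, 154) [ 0.5116 -0.3185  0.021 ]
tipsB (248, 180) [ 0.4894 -0.0847  0.025 ]
tipsB (222, 265) [ 0.5733 -0.0952  0.025 ]
tipsA (292, 108) [ 0.4998 -0.0962  0.025 ]
tipsA (252, 152) [ 0.5875 -0.1041  0.025 ]
gripendA (92, 20) [ 0.4068 -0.3932  0.027 ]
gripendB (68, 42) [ 0.4054 -0.3793  0.027 ]
housA (25, 60) [ 0.5152 -0.4149  0.028 ]
housB (34, 125) [ 0.4992 -0.4103  0.028 ]
mateA (241, 228) [ 0.7517 -0.0393  0.074 ]
mateB (185, 472) [ 0.7573 -0.0401  0.074 ]
```

Call:
apply_moves(
  targets=[
    {"dp": [0.08,0.07,-0.01],"yaw": -4},
    {"dp": [0.319,0.284,-0.06],"yaw": -17},
    {"dp": [0.319,0.284,-0.06],"yaw": -17},
    {"dp": [0.319,0.284,-0.06],"yaw": -17},
    {"dp": [0.319,0.284,-0.06],"yaw": -17},
    {"dp": [0.319,0.284,-0.06],"yaw": -17},
    {"dp": [0.319,0.284,-0.06],"yaw": -17},
    {"dp": [0.319,0.284,-0.06],"yaw": -17},
    {"dp": [0.319,0.284,-0.06],"yaw": -17},
    {"dp": [0.319,0.284,-0.06],"yaw": -17},
    {"dp": [0.319,0.284,-0.06],"yaw": -17},
    {"dp": [0.319,0.284,-0.06],"yaw": -17},
    {"dp": [0.319,0.284,-0.06],"yaw": -17},
    {"dp": [0.319,0.284,-0.06],"yaw": -17},
  ],
  grip=-1,
)

```text
time_s: 1.27
tcp_pos: [0.4671, -0.3745, 0.1883]
eef_rot: [180.0, -0.0, 175.7]
contact_force: [-0.0, -0.8, 0.8]
gripper_width: 0.0879
gripper_force: 0.0
```

```bash
cat >> h.py <<'E'
from scipy.spatial.transform import Rotation as Ro
def capw(f):
    c=cap('wrist',f); return c
def wz(f,u,v,z):
    c=np.load(f+'.npz'); R=Ro.from_euler('xyz',c['s_r'],degrees=True).as_matrix(); T=c['T_tool_cam']
    o=R@T[:3,3]+c['s_p']; d=R@T[:3,:3]@np.array([(u-c['cx'])/c['fx'],(v-c['cy'])/c['fy'],1.])
    return o+d*(z-o[2])/d[2]
E
python3 - <<'E'
from h import *
c=capw('w1');s=get_state();print(s['time_s'],s['tcp_pos'],s['eef_rot'],s['joints'])
for n,f,z,p in [('dishB',B,.015,[(17,305)]),('jarsB',B,.062,[(20,492),(323,535)]),('scene jars',A,.062,[(390,293)])]:
  for q in p: print(n,f(*q,z))
E
```

```text
1.3167 [ 0.46685115 -0.37483632  0.18848451] [ 1.79994540e+02 -2.30278212e-02  1.75676407e+02] [-2.00760107e+01  1.60367415e+01 -1.40584098e+01  1.15136164e-03
 -5.99284941e+01 -7.42481607e+01]
dishB [ 0.69749485 -0.40150385  0.015     ]
jarsB [ 0.86917994 -0.28095928  0.062     ]
jarsB [0.75546216 0.12249238 0.062     ]
scene jars [0.77306105 0.1003875  0.062     ]
```

View pics/w1.png

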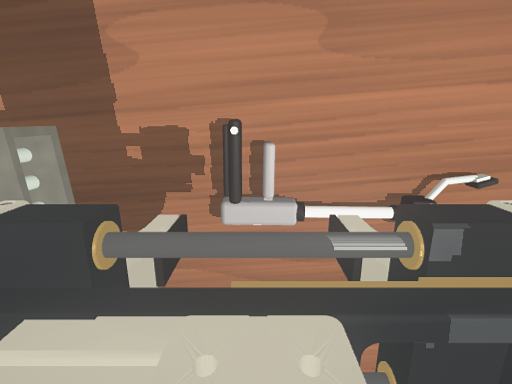

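The wrist view shows the black grip at column ~235 (rows 122-200), the trigger bar at ~268 and the housing at 222-298, rows 198-224.

Run:
```python
from h import *
np.set_printoptions(precision=4,suppress=True)
for n,u,v,z in [('housBL',222,224,.02),('housBR',297,224,.02),('housing back top',222,200,.028),('hous front top',297,200,.028),('palm back far',224,125,.02),('palm back near',230,195,.027),('gripend top',235,121,.027),('trig front far',274,150,.025),('trig front near',273,193,.025),('trig end',268,144,.025),('tube end',392,212,.021),('tube start',305,211,.021)]:
  print(n,wz('w1',u,v,z))
```

```text
housBL [ 0.5194 -0.4201  0.02  ]
housBR [ 0.526  -0.3304  0.02  ]
housing back top [ 0.4872 -0.4157  0.028 ]
hous front top [ 0.4935 -0.3303  0.028 ]
palm back far [ 0.4045 -0.4057  0.02  ]
palm back near [ 0.4822 -0.4061  0.027 ]
gripend top [ 0.4012 -0.3927  0.027 ]
trig front far [ 0.4352 -0.353   0.025 ]
trig front near [ 0.484 -0.357  0.025]
trig end [ 0.4282 -0.3592  0.025 ]
tube end [ 0.5187 -0.2181  0.021 ]
tube start [ 0.5099 -0.3205  0.021 ]
```

Call:
apply_moves(
  targets=[
    {"dp": [-0.004,-0.006,-0.04],"yaw": 0},
    {"dp": [-0.004,-0.006,-0.08],"yaw": 0},
    {"dp": [-0.004,-0.006,-0.12],"yaw": 0},
    {"dp": [-0.004,-0.006,-0.145],"yaw": 0},
    {"dp": [-0.004,-0.006,-0.162],"yaw": 0},
    {"dp": [-0.004,-0.006,-0.162],"yaw": 0},
  ],
)

```text
time_s: 1.82
tcp_pos: [0.4615, -0.3812, 0.0241]
eef_rot: [180.0, -0.2, 175.6]
contact_force: [-0.3, -0.5, 0.4]
gripper_width: 0.0878
gripper_force: 0.0
```

Call:
apply_moves(
  targets=[
    {"dp": [0,0,0],"yaw": 0},
    {"dp": [0,0,0],"yaw": 0},
    {"dp": [0,0,0],"yaw": 0},
    {"dp": [0,0,0],"yaw": 0},
    {"dp": [0,0,0],"yaw": 0},
    {"dp": [0,0,0],"yaw": 0},
    {"dp": [0,0,0],"yaw": 0},
    {"dp": [0,0,0],"yaw": 0},
    {"dp": [0,0,0],"yaw": 0},
    {"dp": [0,0,0],"yaw": 0},
  ],
  grip=1,
  squeeze=9,
)

```text
time_s: 2.65
tcp_pos: [0.4638, -0.3808, 0.0273]
eef_rot: [-180.0, 0.0, 175.7]
contact_force: [-1.2, -2.7, 5.1]
gripper_width: 0.0572
gripper_force: 9.0
```

Call:
apply_moves(
  targets=[
    {"dp": [0,0,0.004],"yaw": 0},
    {"dp": [0,0,0.012],"yaw": 0},
    {"dp": [0,0,0.02],"yaw": 0},
    {"dp": [0,0,0.02],"yaw": 0},
    {"dp": [0,0,0.02],"yaw": 0},
    {"dp": [0,0,0.02],"yaw": 0},
  ],
)

```text
time_s: 3.15
tcp_pos: [0.4634, -0.3803, 0.0466]
eef_rot: [180.0, 0.0, 175.7]
contact_force: [-0.2, 0.7, -1.7]
gripper_width: 0.0553
gripper_force: 9.0
```

Run:
```python
from h import *
s=get_state();print(s['tcp_pos'],s['eef_rot'],s['contact_force'],s['moment'],s['gripper_width'],s['gripper_force'])
c=cap('scene','s2');d=cap('side','d2')
a=cv2.resize(c['image'][130:230,120:280,::-1],None,fx=4.9,fy=4.9,interpolation=3)
cv2.imwrite('pics/ca2.png',a)
```

```text
[ 0.46342523 -0.38027775  0.04658867] [1.79990956e+02 1.06678198e-02 1.75705713e+02] [-0.21889181  0.74143686 -1.68896855] [-0.13598396  0.08318568  0.03138854] 0.05527937782065668 8.994200527668
```

View pics/ca2.png

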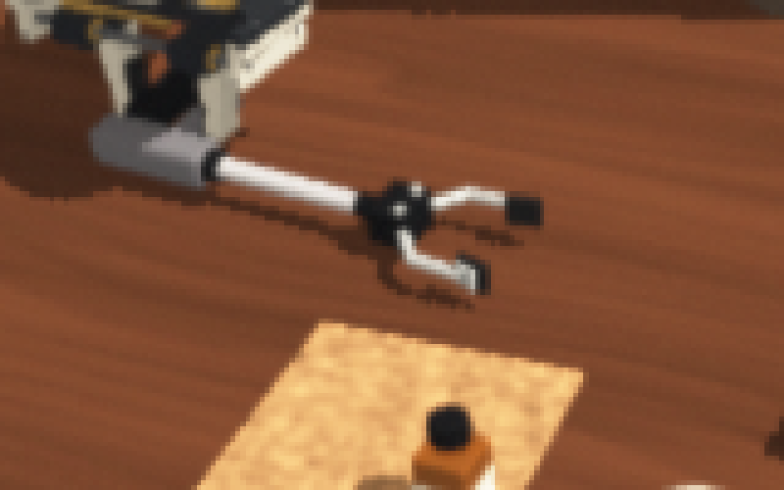

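Run:
```python
from h import *
np.set_printoptions(precision=4,suppress=True)
c=np.load('s2.npz')
for n,x,y,z in [('Lpad top tip',541,203,.044),('Rpad top tip',488,264,.044),('head',400,195,.048),('tube start',218,160,.041),('tube end',355,192,.041)]:
  print(n,atz(c,120+x/4.9,130+y/4.9,z))
d=np.load('d2.npz');im=d['image'][80:200,260:370,::-1]
cv2.imwrite('pics/cd2.png',cv2.resize(im,None,fx=5,fy=5,interpolation=3))
```

```text
Lpad top tip [ 0.4977 -0.0905  0.044 ]
Rpad top tip [ 0.5719 -0.0955  0.044 ]
head [ 0.5251 -0.1762  0.048 ]
tube start [ 0.5172 -0.3133  0.041 ]
tube end [ 0.522  -0.2103  0.041 ]
```

View pics/cd2.png

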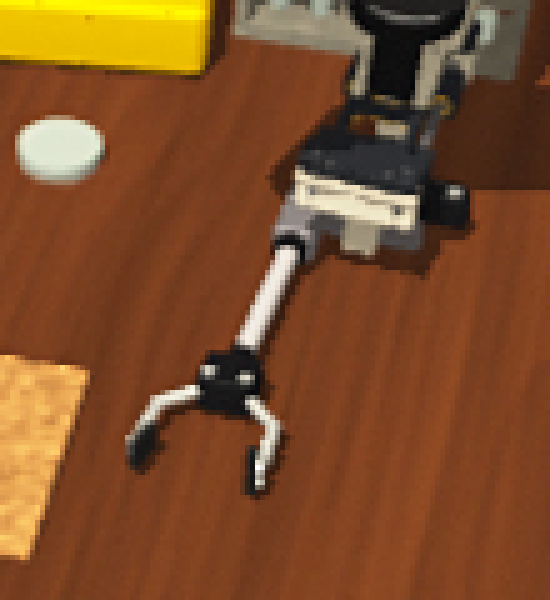

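Call:
apply_moves(
  targets=[
    {"dp": [-0.002,0.01,0],"yaw": 0},
    {"dp": [-0.005,0.03,0],"yaw": -0.3},
    {"dp": [-0.01,0.055,0],"yaw": -0.6},
    {"dp": [-0.015,0.08,-0.002],"yaw": -1},
    {"dp": [-0.02,0.105,-0.004],"yaw": -1.3},
    {"dp": [-0.025,0.13,-0.006],"yaw": -1.6},
    {"dp": [-0.03,0.155,-0.008],"yaw": -2},
    {"dp": [-0.033,0.18,-0.008],"yaw": -2},
    {"dp": [-0.033,0.195,-0.008],"yaw": -2},
    {"dp": [-0.033,0.2,-0.008],"yaw": -2},
    {"dp": [-0.033,0.2,-0.008],"yaw": -2},
    {"dp": [-0.033,0.2,-0.008],"yaw": -2},
  ],
)

```text
time_s: 4.25
tcp_pos: [0.4306, -0.1804, 0.0387]
eef_rot: [-180.0, 0.0, 173.8]
contact_force: [-0.0, 1.0, -2.1]
gripper_width: 0.0555
gripper_force: 9.0
```

Run:
```python
from h import *
s=get_state();print(s['time_s'],s['tcp_pos'],s['eef_rot'],s['contact_force'],s['moment'],s['gripper_width'],s['gripper_force'])
c=cap('scene','s3');d=cap('side','d3')
a=cv2.resize(c['image'][150:230,190:400,::-1],None,fx=3.8,fy=3.8,interpolation=3)
b=cv2.rotate(d['image'][140:300,200:330,::-1],cv2.ROTATE_90_COUNTERCLOCKWISE)
b=cv2.resize(b,None,fx=2.25,fy=2.25,interpolation=3)
o=np.zeros((600,800,3),np.uint8);o[:a.shape[0],:a.shape[1]]=a[:,:800];o[305:305+b.shape[0],:b.shape[1]]=b[:295]
cv2.imwrite('pics/m3.png',o)
```

```text
4.25 [ 0.43065    -0.18035174  0.03865476] [-1.79997769e+02  1.30222809e-02  1.73770188e+02] [-0.04149664  1.02566696 -2.06626802] [-0.12992184  0.02187371 -0.03783793] 0.05548977552257568 9.001903384923935
```

View pics/m3.png

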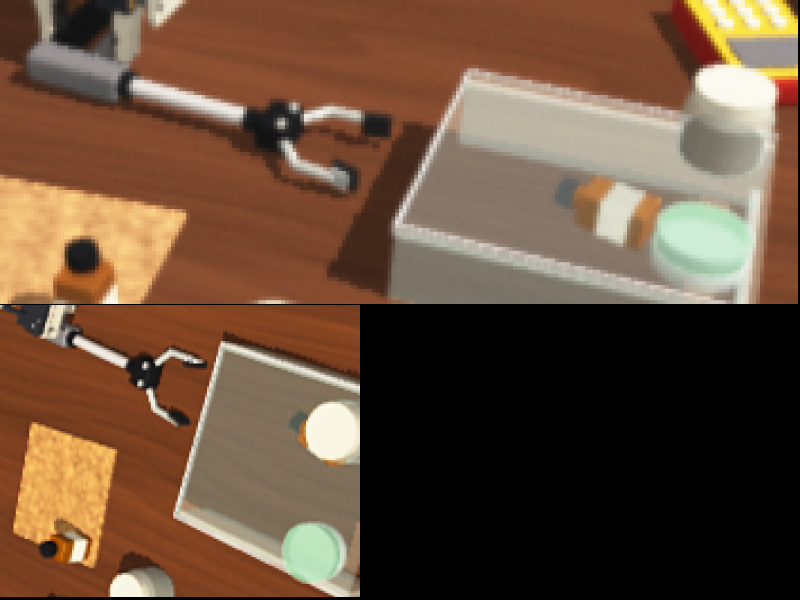

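Run:
```python
from h import *
np.set_printoptions(precision=4,suppress=True)
c=np.load('s3.npz');d=np.load('d3.npz')
for n,x,y,z in [('L',391,120,.036),('R',356,178,.036),('bot mid',617,212,.016),('cap',567,193,.016),('body top edge back-left',590,178,.032),('body top back right',662,190,.032),('bottom front right',625,248,.0)]:
  print(n,atz(c,190+x/3.8,150+y/3.8,z))
for n,x,y,z in [('L',206,365-305,.036),('R',187,422-305,.036),('cap',298,425-305,.016)]:
  print('side',n,atz(d,329-y/2.25,140+x/2.25,z))
```

```text
L [0.4746 0.1058 0.036 ]
R [0.5595 0.0992 0.036 ]
bot mid [0.5082 0.2925 0.016 ]
cap [0.4971 0.2531 0.016 ]
body top edge back-left [0.4938 0.2678 0.032 ]
body top back right [0.4908 0.3216 0.032 ]
bottom front right [0.5293 0.3035 0.    ]
side L [0.4661 0.12   0.036 ]
side R [0.5395 0.1118 0.036 ]
side cap [0.5047 0.2519 0.016 ]
```

Call:
apply_moves(
  targets=[
    {"dp": [0,0.008,0],"yaw": 0},
    {"dp": [0,0.024,0],"yaw": 0},
    {"dp": [0,0.042,0],"yaw": 0},
    {"dp": [0,0.06,0],"yaw": 0},
    {"dp": [0,0.078,0],"yaw": 0},
    {"dp": [0,0.096,0],"yaw": 0},
    {"dp": [0,0.112,0],"yaw": 0},
    {"dp": [0,0.126,0],"yaw": 0},
    {"dp": [0,0.138,0],"yaw": 0},
    {"dp": [0,0.15,0],"yaw": 0},
    {"dp": [0,0.162,0],"yaw": 0},
    {"dp": [0,0.174,-0.002],"yaw": 0},
    {"dp": [0,0.184,-0.004],"yaw": 0},
    {"dp": [0,0.19,-0.007],"yaw": 0},
    {"dp": [0,0.193,-0.009],"yaw": 0},
    {"dp": [0,0.193,-0.009],"yaw": 0},
    {"dp": [0,0.193,-0.009],"yaw": 0},
  ],
)

```text
time_s: 5.77
tcp_pos: [0.4304, 0.0124, 0.0294]
eef_rot: [-180.0, -0.0, 173.7]
contact_force: [-0.1, -0.1, -1.5]
gripper_width: 0.0552
gripper_force: 9.0
```

Run:
```python
from h import *
s=get_state();print(s['time_s'],s['tcp_pos'],s['eef_rot'],s['contact_force'],s['moment'],s['gripper_width'],s['gripper_force'])
c=cap('scene','s4')
a=cv2.resize(c['image'][160:250,280:400,::-1],None,fx=6.6,fy=6.6,interpolation=3)
cv2.imwrite('pics/m4.png',a)
```

```text
5.7667 [0.43042868 0.01237837 0.02937304] [-1.79987217e+02 -2.02960657e-02  1.73708054e+02] [-0.05619619 -0.13984424 -1.49580315] [ 0.02354064 -0.00596883 -0.02160635] 0.055235984180097474 9.004916399717331
```

View pics/m4.png

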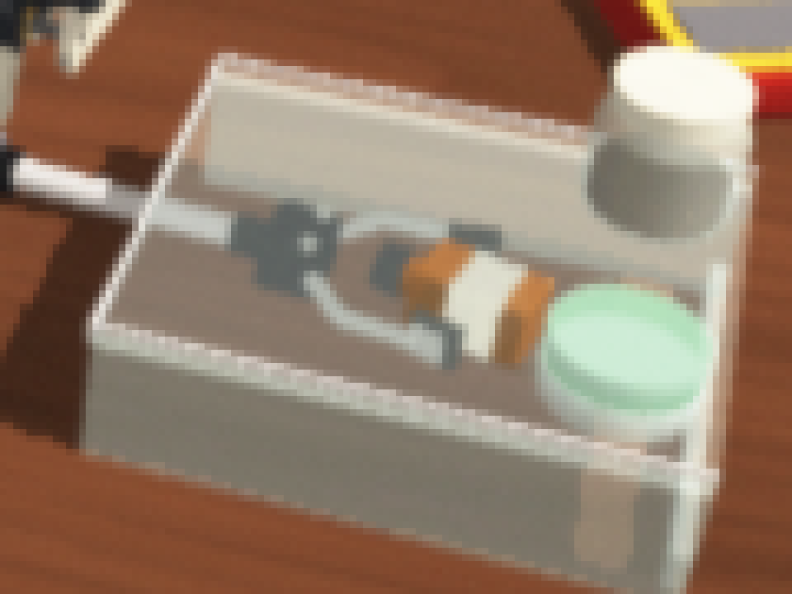

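The jaws straddle the bottle, but the pads (~435,338) are about 10 mm short of its middle (~475). I'll go 6 mm further, because closing adds about 5 mm, then squeeze gradually.

Call:
apply_moves(
  targets=[
    {"dp": [0,0.003,0],"yaw": 0},
    {"dp": [0.0005,0.006,-0.001],"yaw": 0},
    {"dp": [0.0005,0.006,-0.001],"yaw": 0},
  ],
)

```text
time_s: 6.07
tcp_pos: [0.4311, 0.0187, 0.0286]
eef_rot: [-180.0, 0.0, 173.7]
contact_force: [0.2, -0.6, -0.3]
gripper_width: 0.0563
gripper_force: 9.0
```

Call:
apply_moves(
  targets=[
    {"dp": [0,0,0],"yaw": 0},
    {"dp": [0,0,0],"yaw": 0},
    {"dp": [0,0,0],"yaw": 0},
    {"dp": [0,0,0],"yaw": 0},
    {"dp": [0,0,0],"yaw": 0},
    {"dp": [0,0,0],"yaw": 0},
  ],
  squeeze=11.5,
)

```text
time_s: 6.57
tcp_pos: [0.431, 0.0186, 0.0286]
eef_rot: [180.0, 0.0, 173.7]
contact_force: [0.5, -0.9, 0.1]
gripper_width: 0.0508
gripper_force: 11.5
```

Call:
apply_moves(
  targets=[
    {"dp": [0,0,0],"yaw": 0},
    {"dp": [0,0,0],"yaw": 0},
    {"dp": [0,0,0],"yaw": 0},
    {"dp": [0,0,0],"yaw": 0},
    {"dp": [0,0,0],"yaw": 0},
    {"dp": [0,0,0],"yaw": 0},
  ],
  squeeze=15,
)

```text
time_s: 7.07
tcp_pos: [0.431, 0.0186, 0.0286]
eef_rot: [-180.0, 0.0, 173.7]
contact_force: [0.3, -0.3, -0.1]
gripper_width: 0.0471
gripper_force: 15.0
```

Call:
apply_moves(
  targets=[
    {"dp": [0,0,0],"yaw": 0},
    {"dp": [0,0,0],"yaw": 0},
    {"dp": [0,0,0],"yaw": 0},
    {"dp": [0,0,0],"yaw": 0},
    {"dp": [0,0,0],"yaw": 0},
  ],
  squeeze=20,
)

```text
time_s: 7.48
tcp_pos: [0.431, 0.0185, 0.0286]
eef_rot: [-180.0, 0.0, 173.7]
contact_force: [0.6, -0.3, -0.3]
gripper_width: 0.0469
gripper_force: 20.0
```

Call:
apply_moves(
  targets=[
    {"dp": [0,0,0],"yaw": 0},
    {"dp": [0,0,0],"yaw": 0},
    {"dp": [0,0,0],"yaw": 0},
    {"dp": [0,0,0],"yaw": 0},
    {"dp": [0,0,0],"yaw": 0},
  ],
  squeeze=28,
)

```text
time_s: 7.9
tcp_pos: [0.431, 0.0186, 0.0286]
eef_rot: [180.0, 0.0, 173.7]
contact_force: [0.2, -0.6, 0.7]
gripper_width: 0.0469
gripper_force: 28.0
```

Call:
apply_moves(
  targets=[
    {"dp": [0,0,0],"yaw": 0},
    {"dp": [0,0,0],"yaw": 0},
    {"dp": [0,0,0],"yaw": 0},
    {"dp": [0,0,0],"yaw": 0},
    {"dp": [0,0,0],"yaw": 0},
  ],
  squeeze=37,
)

```text
time_s: 8.32
tcp_pos: [0.431, 0.0185, 0.0286]
eef_rot: [-180.0, 0.0, 173.7]
contact_force: [0.4, -0.9, 0.3]
gripper_width: 0.0465
gripper_force: 37.0
```

Run:
```python
from h import *
s=get_state();print(s['time_s'],s['tcp_pos'],s['eef_rot'],s['contact_force'],s['moment'],s['gripper_width'],s['gripper_force'])
c=cap('scene','s5')
a=cv2.resize(c['image'][160:250,280:400,::-1],None,fx=6.6,fy=6.6,interpolation=3)
cv2.imwrite('pics/m5.png',a)
```

```text
8.3167 [0.4309745  0.01854383 0.02857636] [-1.79999191e+02  4.01272634e-04  1.73707357e+02] [ 0.39107758 -0.92869524  0.29895928] [-0.14675243 -0.099716    0.09644328] 0.046542264796587754 36.996572613716125
```

View pics/m5.png

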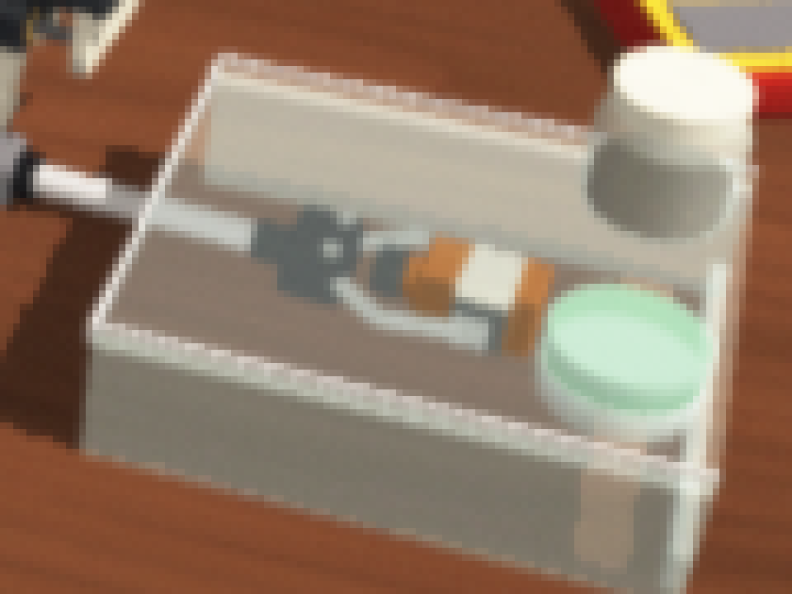

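The bottle is gripped in line between the pads (~490,325), and the opening is steady at 46.5 mm. Next I lift slightly and draw it out.

Call:
apply_moves(
  targets=[
    {"dp": [0,0,0.003],"yaw": 0},
    {"dp": [0,0,0.007],"yaw": 0},
    {"dp": [0,0,0.011],"yaw": 0},
    {"dp": [0,0,0.012],"yaw": 0},
    {"dp": [0,0,0.012],"yaw": 0},
    {"dp": [0,0,0.012],"yaw": 0},
  ],
)

```text
time_s: 8.87
tcp_pos: [0.4309, 0.0186, 0.0407]
eef_rot: [180.0, 0.0, 173.7]
contact_force: [-0.1, -0.1, -2.7]
gripper_width: 0.0468
gripper_force: 37.0
```

Call:
apply_moves(
  targets=[
    {"dp": [0,-0.005,0],"yaw": 0},
    {"dp": [0,-0.015,0],"yaw": 0},
    {"dp": [0,-0.03,0],"yaw": 0},
    {"dp": [0,-0.045,0],"yaw": 0},
    {"dp": [0,-0.06,0],"yaw": 0},
    {"dp": [0,-0.075,0],"yaw": 0},
    {"dp": [0,-0.09,0],"yaw": 0},
    {"dp": [0,-0.105,0],"yaw": 0},
    {"dp": [0,-0.12,0],"yaw": 0},
    {"dp": [0,-0.135,0],"yaw": 0},
    {"dp": [0,-0.15,0],"yaw": 0},
    {"dp": [0,-0.165,0],"yaw": 0},
    {"dp": [0,-0.18,0],"yaw": 0},
    {"dp": [0,-0.195,0],"yaw": 0},
    {"dp": [0,-0.205,0],"yaw": 0},
    {"dp": [0,-0.21,0],"yaw": 0},
    {"dp": [0,-0.21,0],"yaw": 0},
  ],
)

```text
time_s: 10.28
tcp_pos: [0.4306, -0.1925, 0.0404]
eef_rot: [-180.0, -0.0, 173.6]
contact_force: [0.6, 0.1, -3.2]
gripper_width: 0.0468
gripper_force: 37.0
```

Run:
```python
from h import *
np.set_printoptions(precision=4,suppress=True)
s=get_state();print(s['time_s'],s['tcp_pos'],s['eef_rot'],s['contact_force'],s['moment'],s['gripper_width'],s['gripper_force'])
for n in('scene','side'):
  c=cap(n,n+'6'); im=c['image'];h=cv2.cvtColor(im,cv2.COLOR_RGB2HSV).astype(int)
  m=((h[...,0]>=9)&(h[...,0]<=16)&(h[...,1]>180)&(h[...,2]>150)).astype(np.uint8)
  k,l,st,ce=cv2.connectedComponentsWithStats(m)
  for i in range(1,k):
    if st[i,4]>25: print(n,st[i],ce[i],atz(c,*ce[i],.028))
```

```text
10.2833 [ 0.4306 -0.1925  0.0404] [-179.9962   -0.0198  173.6203] [ 0.6389  0.0833 -3.2035] [-0.4527  0.0899 -0.085 ] 0.046822574476505334 37.008622884750366
scene [468  66  23  16 286] [479.3077  73.6538] [-0.9295  0.8348  0.028 ]
scene [205 219  15  10  69] [213.058  223.2754] [ 0.7247 -0.0496  0.028 ]
side [216 162  12  11  63] [220.8571 167.2857] [ 0.7676 -0.0576  0.028 ]
side [289 209  10   6  41] [293.561  211.4634] [0.5065 0.0518 0.028 ]
side [284 220  10   8  61] [288.1639 223.459 ] [0.5108 0.0981 0.028 ]
side [215 370  32  14 258] [227.7364 378.2713] [0.5332 0.5374 0.028 ]
```

Call:
apply_moves(
  targets=[
    {"dp": [0,-0.005,0.006],"yaw": 0},
    {"dp": [0.004,-0.015,0.016],"yaw": 0},
    {"dp": [0.012,-0.028,0.026],"yaw": 0},
    {"dp": [0.022,-0.042,0.03],"yaw": 0},
    {"dp": [0.034,-0.056,0.03],"yaw": 0},
    {"dp": [0.047,-0.07,0.03],"yaw": 0},
    {"dp": [0.06,-0.085,0.03],"yaw": 0},
    {"dp": [0.073,-0.1,0.03],"yaw": 0},
    {"dp": [0.086,-0.115,0.03],"yaw": 0},
    {"dp": [0.099,-0.13,0.03],"yaw": 0},
    {"dp": [0.112,-0.145,0.03],"yaw": 0},
    {"dp": [0.125,-0.158,0.03],"yaw": 0},
    {"dp": [0.135,-0.17,0.03],"yaw": 0},
    {"dp": [0.143,-0.178,0.03],"yaw": 0},
    {"dp": [0.147,-0.183,0.03],"yaw": 0},
    {"dp": [0.147,-0.183,0.03],"yaw": 0},
    {"dp": [0.147,-0.183,0.03],"yaw": 0},
  ],
)

```text
time_s: 11.8
tcp_pos: [0.5776, -0.3739, 0.0704]
eef_rot: [180.0, -0.0, 173.7]
contact_force: [-1.0, -0.6, -3.3]
gripper_width: 0.0468
gripper_force: 37.0
```

Run:
```python
from h import *
np.set_printoptions(precision=4,suppress=True)
s=get_state();print(s['time_s'],s['tcp_pos'],s['eef_rot'],s['contact_force'],s['moment'],s['gripper_width'],s['gripper_force'])
for n in('scene','side'):
  c=cap(n,n+'7'); im=c['image'];h=cv2.cvtColor(im,cv2.COLOR_RGB2HSV).astype(int)
  m=((h[...,0]>=9)&(h[...,0]<=16)&(h[...,1]>180)&(h[...,2]>110)).astype(np.uint8)
  k,l,st,ce=cv2.connectedComponentsWithStats(m)
  for i in range(1,k):
    if st[i,4]>8: print(n,st[i],ce[i],atz(c,*ce[i],.06), c['range_z'][int(ce[i][1]),int(ce[i][0])],rng(c,*ce[i]))
```

```text
11.8 [ 0.5776 -0.3739  0.0704] [179.979   -0.0433 173.7174] [-0.9683 -0.5648 -3.3224] [-0.388   0.1251 -0.0868] 0.04681602110725188 37.01014816761017
scene [468  66  23  16 285] [479.3053  73.6807] [-0.8119  0.8063  0.06  ] 1.0698147 [0.1438 0.5745 0.3213]
scene [398 169  13   2  13] [404.     169.9231] [0.3295 0.4244 0.06  ] 1.1737262 [0.277  0.4318 0.0299]
scene [196 187   8   8  33] [198.5758 190.3939] [ 0.6424 -0.1289  0.06  ] 0.99006695 [ 0.659  -0.1197  0.0735]
scene [210 189   8  15  86] [213.5698 196.186 ] [ 0.6532 -0.0779  0.06  ] 0.98180145 [ 0.6607 -0.0743  0.0662]
scene [205 219  15  11 108] [211.7778 224.2963] [ 0.7622 -0.0344  0.06  ] 0.8908691 [ 0.7667 -0.0322  0.0643]
side [   56    58   456   326 63265] [297.6653 255.0928] [0.4589 0.2133 0.06  ] 1.043592 [0.4583 0.2178 0.0668]
side [364  78  53  16 563] [386.3517  86.5684] [ 0.3138 -0.5991  0.06  ] 1.6389457 [ 0.3093 -0.692   0.0009]
side [276 125   9  17  30] [279.9667 132.9   ] [ 0.6231 -0.2339  0.06  ] 1.4707137 [ 0.6412 -0.3113 -0.0066]
side [257 149  10   5  31] [262.     151.2903] [ 0.6546 -0.1318  0.06  ] 1.28
[... 382 characters left out ...]
667 315.6667] [0.5032 0.3964 0.06  ] 1.007468 [0.5112 0.3696 0.0008]
side [190 349  11   6  26] [194.7692 351.5   ] [0.614  0.5151 0.06  ] 0.9544872 [ 0.6303  0.4951 -0.0023]
side [202 354  11   5  15] [206.6    355.6667] [0.5865 0.516  0.06  ] 0.9459839 [ 0.6004  0.4967 -0.0004]
side [198 360  13  24 156] [204.5064 370.9359] [0.579  0.5467 0.06  ] 0.9255767 [ 0.5929  0.5289 -0.0025]
side [124 364   8   9  22] [127.6364 368.7727] [0.7345 0.5893 0.06  ] 0.92981106 [ 0.759   0.5747 -0.0018]
side [207 364  46  20 498] [223.9578 376.2028] [0.5367 0.5449 0.06  ] 0.8542 [0.5362 0.5459 0.0633]
side [376 375  29   9 181] [389.9613 379.8287] [0.21   0.4532 0.06  ] 0.91027296 [ 0.1976  0.4282 -0.004 ]
```

Call:
apply_moves(
  targets=[
    {"dp": [0,0,-0.006],"yaw": 0},
    {"dp": [0,0,-0.014],"yaw": 0},
    {"dp": [0,0,-0.021],"yaw": 0},
    {"dp": [0,0,-0.025],"yaw": 0},
    {"dp": [0,0,-0.027],"yaw": 0},
    {"dp": [0,0,-0.027],"yaw": 0},
    {"dp": [0,0,-0.027],"yaw": 0},
  ],
)

```text
time_s: 12.48
tcp_pos: [0.5779, -0.3745, 0.0434]
eef_rot: [-180.0, -0.0, 173.7]
contact_force: [0.7, 0.3, -3.4]
gripper_width: 0.0465
gripper_force: 37.0
```

```bash
python3 -c "
from h import *
s=get_state();print(s['tcp_pos'],s['contact_force'],s['moment'])"
```

```text
[ 0.57794683 -0.37448313  0.04335336] [ 0.74337008  0.29931867 -3.41125377] [-0.4846098   0.05964111 -0.03681473]
```

Call:
apply_moves(
  targets=[
    {"dp": [0,0,-0.001],"yaw": 0},
    {"dp": [0,0,-0.002],"yaw": 0},
    {"dp": [0,0,-0.003],"yaw": 0},
    {"dp": [0,0,-0.003],"yaw": 0},
    {"dp": [0,0,-0.003],"yaw": 0},
  ],
)

```text
time_s: 12.9
tcp_pos: [0.578, -0.3745, 0.0406]
eef_rot: [-180.0, 0.0, 173.7]
contact_force: [-0.2, -0.1, -3.3]
gripper_width: 0.0465
gripper_force: 37.0
```

```bash
python3 -c "
from h import *
s=get_state();print(s['tcp_pos'],s['contact_force'],s['moment'])"
```

```text
[ 0.57796925 -0.37450562  0.04063256] [-0.1829322  -0.06025488 -3.31287432] [-0.50203189  0.09805053  0.02944381]
```

Call:
apply_moves(
  targets=[
    {"dp": [0,0,-0.001],"yaw": 0},
    {"dp": [0,0,-0.002],"yaw": 0},
    {"dp": [0,0,-0.002],"yaw": 0},
    {"dp": [0,0,-0.002],"yaw": 0},
  ],
)

```text
time_s: 13.23
tcp_pos: [0.5779, -0.3744, 0.0385]
eef_rot: [180.0, -0.0, 173.7]
contact_force: [0.0, 0.7, -3.1]
gripper_width: 0.0466
gripper_force: 37.0
```

```bash
python3 -c "
from h import *
s=get_state();print(s['tcp_pos'],s['contact_force'],s['moment'])"
```

```text
[ 0.57791953 -0.374426    0.03847202] [ 0.03767873  0.68834151 -3.0989005 ] [-0.40236275  0.13439968 -0.04452814]
```

Call:
apply_moves(
  targets=[
    {"dp": [0,0,-0.0005],"yaw": 0},
    {"dp": [0,0,-0.001],"yaw": 0},
    {"dp": [0,0,-0.001],"yaw": 0},
    {"dp": [0,0,-0.001],"yaw": 0},
  ],
)

```text
time_s: 13.57
tcp_pos: [0.578, -0.3745, 0.0376]
eef_rot: [-180.0, 0.0, 173.7]
contact_force: [-0.6, -0.7, -1.7]
gripper_width: 0.047
gripper_force: 37.0
```

```bash
python3 -c "
from h import *
s=get_state();print(s['tcp_pos'],s['contact_force'],s['moment'])"
```

```text
[ 0.57801949 -0.37449139  0.03763721] [-0.59804438 -0.65016174 -1.74207679] [-0.32702626  0.06458996  0.02003722]
```

Call:
apply_moves(
  targets=[
    {"dp": [0,0,-0.0007],"yaw": 0},
    {"dp": [0,0,-0.0007],"yaw": 0},
    {"dp": [0,0,-0.0007],"yaw": 0},
  ],
)

```text
time_s: 13.82
tcp_pos: [0.578, -0.3745, 0.037]
eef_rot: [-180.0, 0.0, 173.7]
contact_force: [-0.7, 0.3, -2.4]
gripper_width: 0.0467
gripper_force: 37.0
```

Call:
apply_moves(
  targets=[
    {"dp": [0,0,0],"yaw": 0},
    {"dp": [0,0,0],"yaw": 0},
    {"dp": [0,0,0],"yaw": 0},
    {"dp": [0,0,0],"yaw": 0},
  ],
  squeeze=24,
)

```text
time_s: 14.15
tcp_pos: [0.578, -0.3745, 0.0369]
eef_rot: [-180.0, 0.0, 173.7]
contact_force: [0.1, -0.4, -1.0]
gripper_width: 0.0468
gripper_force: 24.0
```

Call:
apply_moves(
  targets=[
    {"dp": [0,0,0],"yaw": 0},
    {"dp": [0,0,0],"yaw": 0},
    {"dp": [0,0,0],"yaw": 0},
    {"dp": [0,0,0],"yaw": 0},
  ],
  squeeze=16,
)

```text
time_s: 14.48
tcp_pos: [0.578, -0.3745, 0.0369]
eef_rot: [180.0, 0.0, 173.7]
contact_force: [0.3, -0.6, -2.7]
gripper_width: 0.047
gripper_force: 16.0
```

Call:
apply_moves(
  targets=[
    {"dp": [0,0,0],"yaw": 0},
    {"dp": [0,0,0],"yaw": 0},
    {"dp": [0,0,0],"yaw": 0},
    {"dp": [0,0,0],"yaw": 0},
  ],
  squeeze=13,
)

```text
time_s: 14.82
tcp_pos: [0.578, -0.3744, 0.0368]
eef_rot: [180.0, -0.0, 173.7]
contact_force: [0.1, -0.1, -1.1]
gripper_width: 0.0479
gripper_force: 13.0
```

Call:
apply_moves(
  targets=[
    {"dp": [0,0,0],"yaw": 0},
    {"dp": [0,0,0],"yaw": 0},
    {"dp": [0,0,0],"yaw": 0},
    {"dp": [0,0,0],"yaw": 0},
    {"dp": [0,0,0],"yaw": 0},
    {"dp": [0,0,0],"yaw": 0},
  ],
  squeeze=11,
)

```text
time_s: 15.32
tcp_pos: [0.578, -0.3744, 0.0369]
eef_rot: [180.0, 0.0, 173.7]
contact_force: [0.3, 0.2, -0.5]
gripper_width: 0.0511
gripper_force: 11.0
```

Call:
apply_moves(
  targets=[
    {"dp": [0,0,0],"yaw": 0},
    {"dp": [0,0,0],"yaw": 0},
    {"dp": [0,0,0],"yaw": 0},
    {"dp": [0,0,0],"yaw": 0},
    {"dp": [0,0,0],"yaw": 0},
    {"dp": [0,0,0],"yaw": 0},
  ],
  squeeze=9,
)

```text
time_s: 15.82
tcp_pos: [0.578, -0.3745, 0.0369]
eef_rot: [-180.0, 0.0, 173.7]
contact_force: [0.2, -0.8, -1.3]
gripper_width: 0.0555
gripper_force: 9.0
```

Run:
```python
from h import *
np.set_printoptions(precision=4,suppress=True)
s=get_state();print(s['time_s'],s['tcp_pos'],s['contact_force'],s['moment'],s['gripper_width'])
for n in('scene','side'):
  c=cap(n,n+'8'); im=c['image'];h=cv2.cvtColor(im,cv2.COLOR_RGB2HSV).astype(int)
  m=((h[...,0]>=9)&(h[...,0]<=16)&(h[...,1]>180)&(h[...,2]>110)).astype(np.uint8)
  m[:, :180]=0; m[:170 if n=='scene' else 130]=0; m[240 if n=='scene' else 200:]=0
  k,l,st,ce=cv2.connectedComponentsWithStats(m)
  for i in range(1,k):
    if st[i,4]>8: print(n,st[i],ce[i],atz(c,*ce[i],.035), rng(c,*ce[i]))
```

```text
15.8167 [ 0.578  -0.3745  0.0369] [ 0.1932 -0.7925 -1.2966] [-0.1024 -0.0122 -0.0293] 0.05546700711230747
scene [398 170  12   1  12] [403.5 170. ] [0.2869 0.429  0.035 ] [0.2813 0.4298 0.0318]
scene [197 196   8   9  36] [199.5278 199.2222] [ 0.6498 -0.1245  0.035 ] [ 0.6562 -0.1209  0.0405]
scene [210 199   8  13  75] [213.7733 204.9867] [ 0.6605 -0.0756  0.035 ] [ 0.6635 -0.0741  0.0377]
scene [205 219  15  11 107] [211.9159 224.2336] [ 0.7364 -0.0472  0.035 ] [ 0.7649 -0.0327  0.0629]
side [  180   130   237    70 11721] [305.0876 164.8359] [ 0.5152 -0.1362  0.035 ] [0.3817 0.8003 0.9495]
side [277 144   4   7  15] [278.8    146.8667] [ 0.6156 -0.1939  0.035 ] [ 0.6259 -0.2376 -0.0052]
side [257 156  11   9  38] [262.2105 159.0526] [ 0.6513 -0.1233  0.035 ] [ 0.6498 -0.1181  0.0402]
side [252 165  10  11  86] [256.4419 170.3023] [ 0.6542 -0.0699  0.035 ] [ 0.6558 -0.075   0.0296]
side [216 177  10   4  14] [221.1429 178.8571] [ 0.7466 -0.0043  0.035 ] [ 0.7533 -0.0193  0.018 ]
```

Call:
apply_moves(
  targets=[
    {"dp": [0,0,0.002],"yaw": 0},
    {"dp": [0,0,0.004],"yaw": 0},
    {"dp": [0,0,0.005],"yaw": 0},
    {"dp": [-0.0005,-0.006,0.005],"yaw": 0},
    {"dp": [-0.0015,-0.016,0.005],"yaw": 0},
    {"dp": [-0.003,-0.028,0.005],"yaw": 0},
    {"dp": [-0.004,-0.04,0.005],"yaw": 0},
    {"dp": [-0.005,-0.052,0.007],"yaw": 0},
    {"dp": [-0.006,-0.064,0.012],"yaw": 0},
    {"dp": [-0.007,-0.072,0.022],"yaw": 0},
    {"dp": [-0.008,-0.075,0.034],"yaw": 0},
    {"dp": [-0.008,-0.075,0.04],"yaw": 0},
    {"dp": [-0.008,-0.075,0.04],"yaw": 0},
  ],
)

```text
time_s: 17.0
tcp_pos: [0.5711, -0.4503, 0.0799]
eef_rot: [-179.9, 0.2, 173.7]
contact_force: [0.2, 0.7, -1.7]
gripper_width: 0.0561
gripper_force: 9.0
```

Call:
apply_moves(
  targets=[
    {"dp": [-0.005,0,0],"yaw": 0},
    {"dp": [-0.02,0.003,0],"yaw": 0},
    {"dp": [-0.04,0.013,0],"yaw": 0},
    {"dp": [-0.06,0.028,0],"yaw": 0.5},
    {"dp": [-0.078,0.045,0],"yaw": 1},
    {"dp": [-0.092,0.058,-0.006],"yaw": 2},
    {"dp": [-0.104,0.066,-0.016],"yaw": 2},
    {"dp": [-0.107,0.07,-0.026],"yaw": 2},
    {"dp": [-0.107,0.07,-0.036],"yaw": 2},
    {"dp": [-0.107,0.07,-0.042],"yaw": 2},
    {"dp": [-0.107,0.07,-0.045],"yaw": 2},
    {"dp": [-0.107,0.07,-0.045],"yaw": 2},
    {"dp": [-0.107,0.07,-0.045],"yaw": 2},
  ],
)

```text
time_s: 18.08
tcp_pos: [0.4634, -0.3797, 0.0317]
eef_rot: [-180.0, -0.0, 175.7]
contact_force: [-0.5, -0.0, -2.3]
gripper_width: 0.0554
gripper_force: 9.0
```

Run:
```python
from h import *
np.set_printoptions(precision=4,suppress=True)
s=get_state();print(s['time_s'],s['tcp_pos'],s['contact_force'],s['moment'],s['gripper_width'])
```

```text
18.0833 [ 0.4634 -0.3797  0.0317] [-0.4513 -0.039  -2.2716] [-0.0895  0.0668  0.0024] 0.05543071482659102
```

Call:
apply_moves(
  targets=[
    {"dp": [0,0,-0.001],"yaw": 0},
    {"dp": [0,0,-0.002],"yaw": 0},
    {"dp": [0,0,-0.003],"yaw": 0},
    {"dp": [0,0,-0.004],"yaw": 0},
    {"dp": [0,0,-0.0045],"yaw": 0},
    {"dp": [0,0,-0.0045],"yaw": 0},
    {"dp": [0,0,-0.0045],"yaw": 0},
  ],
)

```text
time_s: 18.67
tcp_pos: [0.463, -0.3795, 0.0276]
eef_rot: [-180.0, 0.0, 175.7]
contact_force: [-0.6, -0.4, 0.2]
gripper_width: 0.0556
gripper_force: 9.0
```

Call:
apply_moves(
  targets=[
    {"dp": [0,0,0],"yaw": 0},
    {"dp": [0,0,0],"yaw": 0},
    {"dp": [0,0,0],"yaw": 0},
    {"dp": [0,0,0],"yaw": 0},
  ],
  squeeze=4,
)

```text
time_s: 19.0
tcp_pos: [0.463, -0.3795, 0.0275]
eef_rot: [-180.0, 0.0, 175.7]
contact_force: [-1.1, 0.6, 3.2]
gripper_width: 0.0578
gripper_force: 4.0
```

Call:
apply_moves(
  targets=[
    {"dp": [0,0,0],"yaw": 0},
    {"dp": [0,0,0],"yaw": 0},
    {"dp": [0,0,0],"yaw": 0},
    {"dp": [0,0,0],"yaw": 0},
    {"dp": [0,0,0],"yaw": 0},
    {"dp": [0,0,0],"yaw": 0},
    {"dp": [0,0,0],"yaw": 0},
    {"dp": [0,0,0],"yaw": 0},
  ],
  grip=-1,
)

```text
time_s: 19.67
tcp_pos: [0.463, -0.3794, 0.0273]
eef_rot: [180.0, -0.0, 175.7]
contact_force: [-0.2, -0.8, -0.3]
gripper_width: 0.0874
gripper_force: 0.0
```

Call:
apply_moves(
  targets=[
    {"dp": [0,0,0.01],"yaw": 0},
    {"dp": [0,0,0.03],"yaw": 0},
    {"dp": [0,0,0.06],"yaw": 0},
    {"dp": [0,0,0.09],"yaw": 0},
    {"dp": [0,0,0.12],"yaw": 0},
    {"dp": [0,0,0.16],"yaw": 0},
    {"dp": [0,0,0.2],"yaw": 0},
    {"dp": [0,0,0.2],"yaw": 0},
    {"dp": [0,0,0.2],"yaw": 0},
  ],
)

```text
time_s: 20.42
tcp_pos: [0.4641, -0.38, 0.2316]
eef_rot: [-179.9, 0.4, 175.7]
contact_force: [-0.0, -0.3, -1.6]
gripper_width: 0.0871
gripper_force: 0.0
```

Run:
```python
from h import *
np.set_printoptions(precision=4,suppress=True)
s=get_state();print(s['time_s'],s['tcp_pos'],s['contact_force'],s['gripper_width'])
p={n:np.load(n+'.npz')['image'].astype(int) for n in('scene','side')}
for n in('scene','side'):
  c=cap(n,n+'9'); im=c['image'];h=cv2.cvtColor(im,cv2.COLOR_RGB2HSV).astype(int)
  m=((h[...,0]>=9)&(h[...,0]<=16)&(h[...,1]>180)&(h[...,2]>110)).astype(np.uint8)
  m[:, :180]=0; m[:170 if n=='scene' else 130]=0; m[240 if n=='scene' else 200:]=0
  k,l,st,ce=cv2.connectedComponentsWithStats(m)
  for i in range(1,k):
    if 8<st[i,4]<500: print(n,st[i],ce[i],atz(c,*ce[i],.035))
  # changed areas against first picture
  d=(np.abs(im.astype(int)-p[n]).sum(2)>90).astype(np.uint8); k,l,st,ce=cv2.connectedComponentsWithStats(cv2.dilate(d,np.ones((3,3),np.uint8)))
  for i in range(1,k):
    if st[i,4]>30: print(n,'diff',st[i],atz(c,*ce[i],.01))
c=np.load('scene9.npz');h=c['image'].astype(int); 
# heights of reacher along its tube / head from range
o,R=-c['R'].T@c['t'],c['R']
v,u=np.mgrid[140:200,130:240]; Z=c['range_z'][140:200,130:240]
P=o+np.stack([(u-c['cx'])/c['fx']*Z,(v-c['cy'])/c['fy']*Z,Z],-1)@R
k=P[...,2]>.009
Q=P[k]; Q=Q[(Q[:,0]<.6)&(Q[:,2]<.06)]
for y in np.arange(-.42,-.06,.03):
  q=Q[(Q[:,1]>y)&(Q[:,1]<=y+.03)]
  if len(q): print(round(y,2),len(q),'zmax',np.percentile(q[:,2],95),'x',q[:,0].min(),q[:,0].max())
```

```text
20.4167 [ 0.4641 -0.38    0.2316] [-0.0477 -0.3252 -1.6253] 0.087149213792918
scene [398 170  12   1  12] [403.5 170. ] [0.2869 0.429  0.035 ]
scene [197 194   9  11  42] [200.0476 198.5952] [ 0.6466 -0.1244  0.035 ]
scene [210 198   8  14  77] [213.7403 204.9481] [ 0.6604 -0.0758  0.035 ]
scene [205 219  15  11 107] [211.9159 224.2336] [ 0.7364 -0.0472  0.035 ]
scene diff [  86    0  158  161 7030] [-0.2185 -0.9253  0.01  ]
scene diff [ 260    0   47   91 2521] [-1.554  -0.4535  0.01  ]
scene diff [ 293    0   61  108 3581] [-1.2199 -0.0301  0.01  ]
scene diff [  42   88   49   59 1977] [ 0.2731 -0.9361  0.01  ]
scene diff [257 105  19   7  89] [-0.1018 -0.1535  0.01  ]
scene diff [301 111  15  21 251] [-0.0268  0.0512  0.01  ]
scene diff [159 116 130  23 772] [ 0.1618 -0.2459  0.01  ]
scene diff [282 128  18   7  74] [0.0912 0.0075 0.01  ]
scene diff [154 145  13  16 100] [ 0.4191 -0.3904  0.01  ]
scene diff [137 153  12  10  50] [ 0.4715 -0.4334  0.01  ]
scene diff [159 160   8  13  79] [ 0.4972 -0.3369  0.01  ]
scene diff [169 166  26  13 167] [ 0.5061 -0.2592  0.01  ]
scene diff
[... 976 characters left out ...]
296388 0.5236684015920745
-0.36 148 zmax 0.031161936848302874 x 0.4278590444819701 0.5256754631200398
-0.33 62 zmax 0.030487757931062315 x 0.49870574983083316 0.5258830159684644
-0.3 33 zmax 0.02354628618839476 x 0.5082216941282489 0.5222740444995676
-0.27 34 zmax 0.023749952138265334 x 0.5102377405132922 0.5250850815575537
-0.24 35 zmax 0.025063855958556945 x 0.5111409646248279 0.5249953417102861
-0.21 65 zmax 0.031339872965968185 x 0.5061032945954393 0.5417355338804521
-0.18 106 zmax 0.0311699956576178 x 0.48385528884889284 0.5674795548989259
-0.15 49 zmax 0.024948721368128066 x 0.4799086625318598 0.5729848003594548
-0.12 77 zmax 0.027982658780685645 x 0.4811212446892952 0.5749353506513417
```

```bash
python3 -c "
from plant import r
print(r.close_job())"
```

```text
the job is handed in; nothing more can be done
None
```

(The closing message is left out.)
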